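# Draw the bottom blank from the wide stack magazine

## Task

Two small stack magazines hold wooden blanks. Draw the bottom blank straight out through the slot of the magazine with the wide blanks, leaving the rest of that stack in its magazine, and lay it flat in the middle of the cork-topped board, lengthwise along the board, for the next job. Then let go of it.

Things in the scene. Friction and masses are not known exactly. Their poses are not given: they have to be found in the camera images.
- wide_blank0_center (a point): Centre (half-way up) of the bottom wide blank: light-wood slat 130 x 50 x 10 mm (x, y, z), ~38 g. At first it lies level on the magazine's floor, 28 mm above the table; its -x end sticks 39 mm out of the magazine's front, roughly towards the robot, with nothing under that end. Its x axis runs lengthwise into the magazine; it is drawn out along -x and is clear after 95 mm.
- wide_blank1_center (a point): Centre of the second slat from below, same size, held back by the gate; drops 10 mm when the bottom one goes. Must stay in the magazine: a fixed aluminium and plywood box, 145 x 70 mm, 71 mm high, open at the top, its front face 71 mm from this point, with a slot for one blank under the gate. The other magazine looks the same but is narrower, with three 30 mm wide slats.
- wide_blank3_center (a point): Centre (half-way up) of the topmost of the four blanks in the wide magazine, the same slat. It must stay in the magazine.
- board_top (a point): Centre of the top face of the flat board, wood with a cork top, 170 x 100 x 8 mm, fixed on the table to the left of the magazines; its x axis runs along its 170 mm length, z is up. The top lies 8 mm above the table.
Things that resemble listed ones, but are neither listed nor needed, are in the scene too. What is shaped like the part that bears wide_blank0_center but orange is not meant.

How it is judged:
By the outcome, as a careful person would: the job done as asked, in the order asked, and still so for the second after the job is handed in, with the robot touching nothing.
It also fails if it takes over 42 s, if anything falls off the work surface, if the arm or the gripper's body presses on something with over 40 N, if the wrist force passes 120 N, or if a joint passes its speed limit or range.

## Robot

A 6-joint arm with a two-finger parallel gripper is mounted at the origin on a cart in front of the work surface, level with it; the furniture and walls round the work are solid. World frame = base frame: x ahead of the robot, y to its left, z up, the work surface at z = 0. Lengths are in mm, angles in rad, forces in N, time in s.
With the tool pointing down it reaches from about 375 to 825 mm from the base axis. Payload 5.5 kg.
Tool frame: the origin (TCP) lies at the very end of the fingers, on their centre line; the grasp point (between the pads) lies r.grip_depth behind it (r.grip_depth is the distance from the TCP to the grasp point, in mm); z points along the fingers, y is the direction in which the jaws open and shut (so a half turn about z gives the same grasp; the last joint's range is limited). The gripper opens to 85 mm and grips with 20 to 120 N. Pads are 22 mm wide; open, the fingers measure 114 mm over their backs; the gripper's body (76 mm by 85 mm) begins 54 mm behind the grasp point. The pads swing forward as they close: fully open they stand 13 mm farther back than shut.
Start: joints at [1.343, 0.314, -0.047, 1.21, 0, 1.571], TCP at [135.498, 584.496, 231.299] pointing down, gripper open.
Joint ranges: [-2.67, 2.67], [-0.69, 1.73], [-1.03, 1.25], [-2.08, 2.16], [-1.42, 1.45], [-3.14, 3.14]. Speed limits (rad/s): [2.39, 2.39, 3.01, 3.14, 3.14, 3.14].

## Interface

Orientations are given as a rotation vector (axis times angle).
In Python, from workcell import sensors, eyes, finish_job, r gives the robot as it stands. The module is installed in compiled form; this text tells all that it offers.
- The arm moves only by the shell command python3 -m handwheel 'ROWS' [FORCE]. ROWS is JSON, a list of rows, each an object with "dr": the turn, a rotation vector about the world's x, y, z in degrees, a list of three; "offset": the shift along the world's x, y, z in mm, a list of three; "gripper": the finger opening in mm, from 0 to 85.4. A call has exactly 10 rows; each row is the pose to reach, as a shift and turn from the pose commanded when the call began; what a row does not reach only later rows make up. A row lasts 1/12 s, in which the tool goes at most 41.7 mm and 7.16 degrees, less where a joint would pass 70% of its speed; a pose out of reach is approached as far as the arm can. A call with a gripper value outside its range is refused whole. The fingers move at their own pace and stop on an object; FORCE is the grip in N (left out, the last holds). Time passes only in rows, so rows that repeat a pose let the fingers close, or fill a call up. It gives the time, the measured TCP pose, the force and the opening at its end, in the units of the state.
- sensors.get_obs(): the state, without advancing time (a new reading comes with each control period).
- eyes.camera(name): name is "scene" or "top" or "wrist"; returns (picture, depth): 384x512x3 uint8, red, green, blue; 384x512 float32, mm along the optical axis (not along the pixel's ray), 0 where there is no reading.
- eyes.get_calibration(name): a dict with "fx", "fy", "cx", "cy" (pixels), "D" ([k1, k2, p1, p2, k3] as OpenCV has them; the pictures are not rectified), "world_to_cam" (4x4, takes a point from world to camera coordinates). Camera axes: x right, y down, z forward; pixel columns grow to the right and rows downward; lengths in mm; the calibration is good to about 2 mm. A picture is of the moment at which its call begins: read the wrist's pose just before it. get_calibration takes no time and is no camera call; for the wrist camera it gives the pose at the moment of the call.
- finish_job(): hands the job in, once; it reports no verdict.
Trained networks look in the newest picture that a camera, given by its name, has taken for a name from the list of things; names that differ only in an ending like _2 or _b are one class to them, and where a whole thing is asked for, a point or a joint stands for the part that bears it (a point fixed in the world has none). Each returns a list of dicts, best first, with "conf" (0 to 1); they miss things now and then, are a little off and sometimes report something else, mostly with a low value. They report only what shows in the picture. A call takes as long as a camera call. They do not tell look-alikes from the thing itself.
- eyes.masks_of(camera, label): "region" (384x512 bool, what is visible of it) and "uv" ([column, row] in pixels, amid what is visible of it).
- eyes.landmark_of(camera, label): "uv" ([column, row] in pixels: a listed point, or the origin of a listed thing).
The state is a dict: "time_s": time; "joint_positions": joint angles; "dq": joint speeds; "joint_efforts": joint torques, N m; "ee_pos": TCP position; "tool_rot": TCP orientation; "contact_force": force on the tool from outside, world axes, zero at the start; "ft_torque": the same for the moment, N m; "finger_gap": finger opening in mm.
Only numpy, scipy, OpenCV 4.12 (cv2) and the standard library are available. Lean on these libraries where they do the work, as an engineer would, in place of code of your own. Each camera call takes 0.05 s, during which the arm holds its last target. There are 200 camera calls.

## Working session

There is one attempt and no reset: what is moved stays moved. The work goes in short steps, Python scripts to look and compute and a shell command to move; the robot and the scene stay as the last step left them, time stands still between calls to the robot, and variables do not carry over. Pictures are saved under pics/ and viewed, about 8 in all and at most 12, crops included, and the job is handed in when it is done.

```bash
mkdir -p pics; cat > h.py <<'E'
import numpy as np, cv2
from workcell import sensors, eyes, r
def ray(cam,uv,c=None):
    c=c or eyes.get_calibration(cam)
    K=np.array([[c['fx'],0,c['cx']],[0,c['fy'],c['cy']],[0,0,1]]);D=np.array(c['D'])
    p=cv2.undistortPoints(np.array(uv,float).reshape(-1,1,2),K,D).reshape(-1,2)
    T=np.linalg.inv(np.array(c['world_to_cam']))
    d=np.c_[p,np.ones(len(p))]@T[:3,:3].T
    return T[:3,3],d
def at_z(cam,uv,z,c=None):
    o,d=ray(cam,uv,c); return o+d*((z-o[2])/d[:,2])[:,None]
def at_depth(cam,uv,dep,c=None):
    o,d=ray(cam,uv,c); return o+d*np.array(dep)[:,None]
E
cat > a.py <<'E'
from h import *
print(sensors.get_obs(), r.grip_depth)
ims=[]
for cam in ['scene','top']:
    im,dep=eyes.camera(cam); cv2.imwrite(f'pics/{cam}0.png',im[:,:,::-1]); np.save(cam+'.npy',dep)
    c=eyes.get_calibration(cam)
    for l in ['wide_blank0_center','wide_blank1_center','wide_blank3_center','board_top']:
        for m in eyes.landmark_of(cam,l)[:3]:
            u=m['uv']; d=dep[int(u[1]),int(u[0])]
            z={'wide_blank0_center':33,'wide_blank1_center':43,'wide_blank3_center':68,'board_top':8}[l]
            print(cam,l,np.round(u),round(m['conf'],2),'z',at_z(cam,[u],z,c).round(),'dep',at_depth(cam,[u],[d],c).round())
E
python3 a.py; python3 -c "
import cv2;a=cv2.imread('pics/scene0.png');b=cv2.imread('pics/top0.png');print(a.shape)
cv2.imwrite('pics/s.png',cv2.resize(a,(800,600)));cv2.imwrite('pics/t.png',cv2.resize(b,(800,600)))"
```

```text
{'time_s': 0.0, 'joint_positions': array([ 1.34298442e+00,  3.14203846e-01, -4.80712452e-02,  1.21021908e+00,
       -9.75335539e-06,  1.57083186e+00]), 'dq': array([-3.12761802e-05,  5.86087108e-04, -7.37811654e-06,  4.85472272e-04,
       -2.15871710e-04, -2.64828535e-05]), 'joint_efforts': array([-1.15045910e-03, -5.39586282e+01,  3.39753556e+01,  1.91479077e-02,
       -1.60927425e-04,  1.05306304e-05]), 'ee_pos': array([135.37939346, 583.9291443 , 230.45130825]), 'tool_rot': array([-3.57107261e-01, -3.12104476e+00,  2.65127169e-03]), 'contact_force': array([ 0.2415482 , -0.21931287, -0.94455269]), 'ft_torque': array([ 0.0215114 , -0.02670907,  0.03038689]), 'finger_gap': 85.19120648045636} 18.700000000000003
scene wide_blank0_center [331. 314.] 0.76 z [[ 365. -751.   33.]] dep [[ 380. -744.   13.]]
scene wide_blank0_center [231. 211.] 0.7 z [[ 476. -370.   33.]] dep [[ 452. -392.   60.]]
scene wide_blank1_center [248. 199.] 0.53 z [[ 537. -377.   43.]] dep [[ 516. -395.   65.]]
scene wide_blank3_center [249. 196.] 0.96 z [[ 522. -393.   68.]] dep [[ 525. -391.   65.]]
scene board_top [151. 169.] 0.72 z [[486. -21.   8.]] dep [[485. -22.   9.]]
top wide_blank0_center [359. 233.] 0.94 z [[ 381. -731.   33.]] dep [[ 382. -737.    8.]]
top wide_blank0_center [253. 204.] 0.51 z [[ 479. -371.   33.]] dep [[ 474. -370.   65.]]
top wide_blank3_center [257. 186.] 0.72 z [[ 533. -384.   68.]] dep [[ 534. -384.   64.]]
top board_top [148. 204.] 0.68 z [[478.  -4.   8.]] dep [[479.  -3.   1.]]
(384, 512, 3)
```

View pics/s.png

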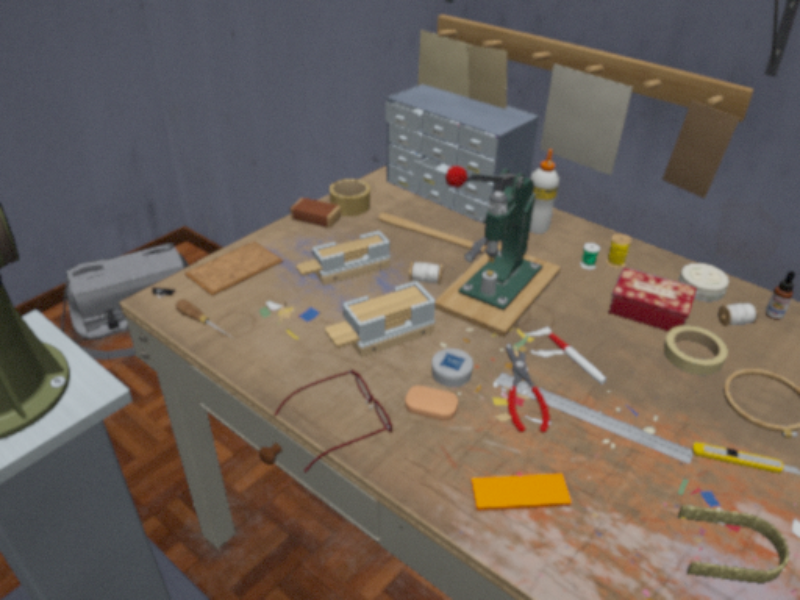

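View pics/t.png

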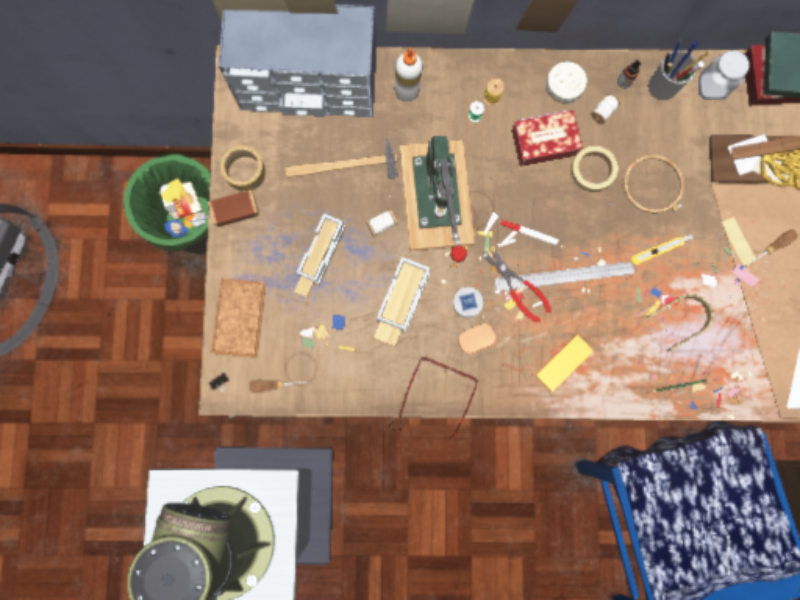

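The scene view shows the wide magazine at about (388,315), with its blank sticking out at (340,332), and the board at (235,268). The top view has the magazine at (403,300), the blank's end at (388,335) and the board at (240,317). The first blank0 hit in each view is the orange/yellow decoy, so I'm ignoring it. Next I'll get the axes from depth.

```bash
cat > b.py <<'E'
from h import *
vv,uu=np.mgrid[0:384,0:512]
for cam in ['top','scene']:
    dep=np.load(cam+'.npy'); c=eyes.get_calibration(cam)
    P=at_depth(cam,np.c_[uu.ravel(),vv.ravel()],dep.ravel(),c); im=cv2.imread(f'pics/{cam}0.png').reshape(-1,3)
    ok=dep.ravel()>0
    def rect(sel,n):
        q=P[sel&ok]; 
        if len(q)<5: print(cam,n,len(q));return
        print(cam,n,len(q),'z',np.percentile(q[:,2],[5,50,95]).round(),cv2.minAreaRect(q[:,:2].astype(np.float32)))
    near=lambda x,y,R:np.hypot(P[:,0]-x,P[:,1]-y)<R
    rect(near(530,-384,95)&(P[:,2]>50)&(P[:,2]<85),'mag')
    rect(near(450,-355,60)&(P[:,2]>22)&(P[:,2]<45),'tongue')
    for m in eyes.masks_of(cam,'board_top')[:1] if 0 else []: pass
    hsv=cv2.cvtColor(cv2.imread(f'pics/{cam}0.png'),cv2.COLOR_BGR2HSV).reshape(-1,3)
    rect(near(480,-5,110)&(P[:,2]>5)&(P[:,2]<14)&ok,'board')
# edges in the top picture, full-res crop
b=cv2.imread('pics/top0.png')
cv2.imwrite('pics/crop.png',cv2.resize(b[130:235,125:285],None,fx=5,fy=5,interpolation=cv2.INTER_CUBIC))
E
python3 b.py
```

```text
top mag 747 z [61. 68. 75.] ((530.913818359375, -384.86297607421875), (65.86687469482422, 144.3139190673828), 68.46072387695312)
top tongue 183 z [29. 37. 43.] ((461.1455078125, -358.0617370605469), (67.8879623413086, 70.79631805419922), 68.72663879394531)
top board 1078 z [ 5.  8. 13.] ((478.0680236816406, -28.910308837890625), (164.9247283935547, 210.2593994140625), 89.91633605957031)
scene mag 1068 z [53. 67. 71.] ((527.7888793945312, -386.09521484375), (70.46160888671875, 145.18560791015625), 68.70796966552734)
scene tongue 328 z [27. 39. 42.] ((458.5478515625, -362.18890380859375), (65.73161315917969, 74.1839599609375), 71.43438720703125)
scene board 876 z [ 5.  8. 10.] ((479.73028564453125, -22.175609588623047), (102.46980285644531, 169.0965576171875), 85.592041015625)
```

View pics/crop.png

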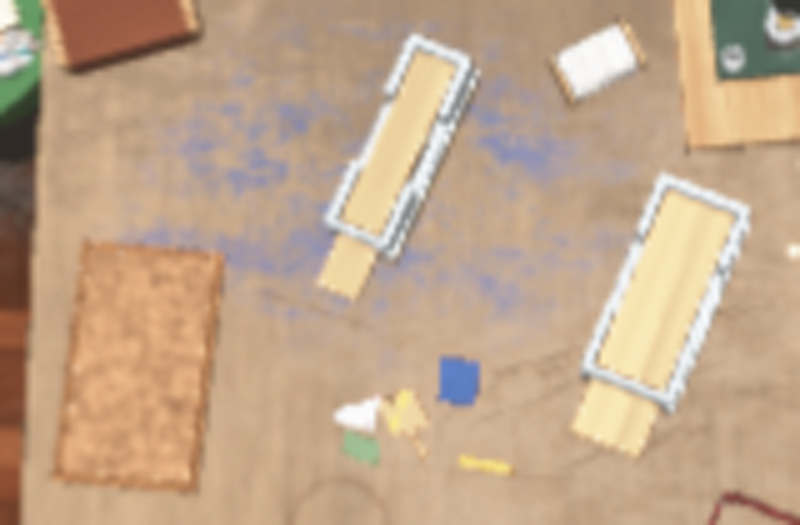

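```bash
python3 - <<'E'
from h import *
f=lambda L:np.array(L)/5+np.array([125,130])-0.4
q=at_z('top',f([(86,242),(222,256),(195,490),(55,478)]),8);print(q.round(1),q.mean(0).round(1))
d=(q[0]+q[1]-q[2]-q[3]);print(np.degrees(np.arctan2(d[1],d[0])),np.linalg.norm(d)/2)
t=at_z('top',f([(573,430),(640,454)]),38);print(t.round(1),t.mean(0))
m=at_z('top',f([(664,176),(749,210),(672,410),(585,374)]),71);print(m.round(1),m.mean(0).round(1))
E
```

```text
[[568.6  20.9   8. ]
 [559.7 -74.2   8. ]
 [395.4 -61.8   8. ]
 [402.8  34.5   8. ]] [481.6 -20.2   8. ]
-4.50258946200943 165.54523246923753
[[ 436.5 -322.8   38. ]
 [ 420.6 -368.7   38. ]] [ 428.53171788 -345.77677903   38.        ]
[[ 607.1 -382.9   71. ]
 [ 584.2 -440.8   71. ]
 [ 447.1 -389.8   71. ]
 [ 470.8 -331.2   71. ]] [ 527.3 -386.2   71. ]
```

```bash
python3 -m handwheel '[{"dr":[0,0,0],"offset":[60,-40,0],"gripper":85},{"dr":[0,0,-2],"offset":[100,-80,0],"gripper":85},{"dr":[0,0,-4],"offset":[130,-120,0],"gripper":85},{"dr":[0,0,-6],"offset":[160,-160,0],"gripper":85},{"dr":[0,0,-8],"offset":[190,-200,0],"gripper":85},{"dr":[0,0,-8],"offset":[215,-240,0],"gripper":85},{"dr":[0,0,-8],"offset":[240,-270,0],"gripper":85},{"dr":[0,0,-8],"offset":[260,-300,0],"gripper":85},{"dr":[0,0,-8],"offset":[280,-340,0],"gripper":85},{"dr":[0,0,-8],"offset":[300,-380,0],"gripper":85}]' 60
```

```text
time_s: 1.33
ee_pos: [400.6, 265.1, 231.6]
tool_rot: [0.573, 3.088, 0.001]
contact_force: [1.1, 0.5, 0.6]
finger_gap: 85.1
```

The board is near (480,-21), yaw about -4.5°. The magazine axis is about -21.4° and the blank's end is near (428,-346).

```bash
python3 -m handwheel '[{"dr":[0,0,0],"offset":[5,-40,0],"gripper":85},{"dr":[0,0,0],"offset":[10,-80,0],"gripper":85},{"dr":[0,0,0],"offset":[15,-120,0],"gripper":85},{"dr":[0,0,0],"offset":[20,-160,0],"gripper":85},{"dr":[0,0,0],"offset":[25,-200,0],"gripper":85},{"dr":[0,0,0],"offset":[30,-240,0],"gripper":85},{"dr":[0,0,0],"offset":[30,-280,0],"gripper":85},{"dr":[0,0,0],"offset":[30,-320,0],"gripper":85},{"dr":[0,0,0],"offset":[30,-360,0],"gripper":85},{"dr":[0,0,0],"offset":[30,-400,0],"gripper":85}]' 60 && python3 -m handwheel '[{"dr":[0,0,0],"offset":[0,-40,0],"gripper":85},{"dr":[0,0,0],"offset":[0,-80,0],"gripper":85},{"dr":[0,0,0],"offset":[0,-120,0],"gripper":85},{"dr":[0,0,0],"offset":[0,-160,0],"gripper":85},{"dr":[0,0,0],"offset":[0,-200,0],"gripper":85},{"dr":[0,0,0],"offset":[0,-210,0],"gripper":85},{"dr":[0,0,0],"offset":[0,-210,0],"gripper":85},{"dr":[0,0,0],"offset":[0,-210,0],"gripper":85},{"dr":[0,0,0],"offset":[0,-210,0],"gripper":85},{"dr":[0,0,0],"offset":[0,-210,0],"gripper":85}]' && python3 - <<'E'
from h import *
print(sensors.get_obs()['ee_pos'],sensors.get_obs()['tool_rot'])
c=eyes.get_calibration('wrist');im,d=eyes.camera('wrist');cv2.imwrite('pics/w1.png',cv2.resize(im[:,:,::-1],(800,600)));np.save('w1.npy',d)
import pickle;pickle.dump(c,open('w1.pkl','wb'))
vv,uu=np.mgrid[0:384,0:512]
P=at_depth('wrist',np.c_[uu.ravel(),vv.ravel()],d.ravel(),c);ok=d.ravel()>0
s=ok&(np.hypot(P[:,0]-440,P[:,1]+350)<75)&(P[:,2]>30)&(P[:,2]<45)
s2=ok&(np.hypot(P[:,0]-530,P[:,1]+385)<100)&(P[:,2]>64)&(P[:,2]<85)
for q in(P[s],P[s2]):
    print(len(q),np.percentile(q[:,2],[5,50,95]) if len(q) else'',cv2.minAreaRect(q[:,:2].astype(np.float32)) if len(q)>5 else '')
E
```

```text
time_s: 2.17
ee_pos: [429.2, -135.3, 231.7]
tool_rot: [0.574, 3.088, 0.0]
contact_force: [0.9, 0.1, 0.8]
finger_gap: 85.0
time_s: 3.0
ee_pos: [429.7, -341.8, 231.4]
tool_rot: [-0.571, -3.089, -0.001]
contact_force: [0.4, 0.2, -0.0]
finger_gap: 84.8
[ 429.65505049 -341.78761747  231.42006144] [-5.71335929e-01 -3.08903487e+00 -6.46443272e-04]
1549 [36.4989483  38.43675468 40.0387471 ] ((453.4493408203125, -353.334228515625), (64.40620422363281, 60.618186950683594), 57.89974594116211)
5724 [67.3062414  68.71701574 71.86900266] ((529.9624633789062, -387.0367736816406), (66.0638427734375, 145.4958038330078), 68.4786148071289)
```

View pics/w1.png

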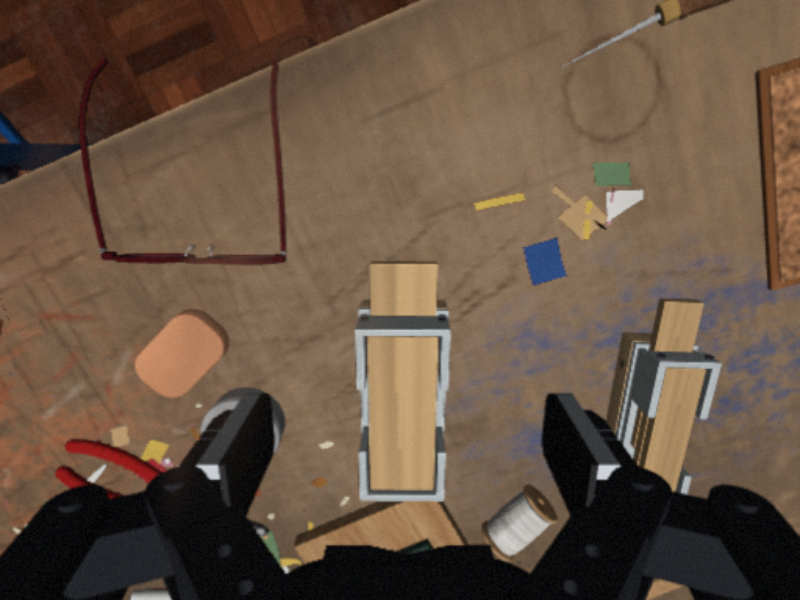

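The wrist view, aligned with the magazine, shows the tongue's end edge from (370,264) to (437,264), the gate at y≈318, and the magazine's far corners at (362,500) and (443,500).

```bash
python3 - <<'E'
from h import *;import pickle
c=pickle.load(open('w1.pkl','rb'));s=np.array([.64,.64])
t=at_z('wrist',np.array([(370,264),(437,264)])*s,38,c);print(t.round(1),t.mean(0).round(1),np.linalg.norm(t[0]-t[1]))
d=t[1]-t[0];print('jaw',np.degrees(np.arctan2(d[1],d[0])))
e=at_z('wrist',np.array([(360,500),(443,500),(450,322),(357,322)])*s,71,c);print(e.round(1))
d=e[:2].mean(0)-e[2:].mean(0);print(np.degrees(np.arctan2(d[1],d[0])),np.linalg.norm(d))
o,R=sensors.get_obs(),None
rv=o['tool_rot'];print(np.degrees(np.arctan2(*(cv2.Rodrigues(rv)[0][[1,0],1]))))
u=np.array([np.cos(np.radians(-21.5)),np.sin(np.radians(-21.5))])
g=t.mean(0)[:2]+20*u;print('grasp',g,'delta',g-o['ee_pos'][:2])
E
```

```text
[[ 419.3 -368.9   38. ]
 [ 436.8 -323.2   38. ]] [ 428.1 -346.    38. ] 48.90053477051743
jaw 69.01883385082874
[[ 585.6 -443.2   71. ]
 [ 608.9 -382.4   71. ]
 [ 470.2 -327.8   71. ]
 [ 447.4 -387.4   71. ]]
-21.744776946378092 149.05350071618852
69.0548315941998
grasp [ 446.68879305 -353.3576597 ] delta [ 16.91431814 -11.51162033]
```

```bash
python3 -m handwheel '[{"dr":[0,0,-0.4],"offset":[15,-11,-10],"gripper":72},{"dr":[0,0,-0.4],"offset":[15,-11,-45],"gripper":72},{"dr":[0,0,-0.4],"offset":[15,-11,-80],"gripper":72},{"dr":[0,0,-0.4],"offset":[15,-11,-115],"gripper":72},{"dr":[0,0,-0.4],"offset":[15,-11,-145],"gripper":72},{"dr":[0,0,-0.4],"offset":[15,-11,-170],"gripper":72},{"dr":[0,0,-0.4],"offset":[15,-11,-190],"gripper":72},{"dr":[0,0,-0.4],"offset":[15,-11,-206],"gripper":72},{"dr":[0,0,-0.4],"offset":[15,-11,-206],"gripper":72},{"dr":[0,0,-0.4],"offset":[15,-11,-206],"gripper":72}]' 60 && python3 - <<'E'
from h import *
im,d=eyes.camera('wrist');cv2.imwrite('pics/w2.png',cv2.resize(im[:,:,::-1],(800,600)))
E
```

```text
time_s: 3.88
ee_pos: [444.2, -352.9, 25.1]
tool_rot: [-0.582, -3.086, -0.001]
contact_force: [-0.4, -0.4, 0.0]
finger_gap: 72.2
```

View pics/w2.png

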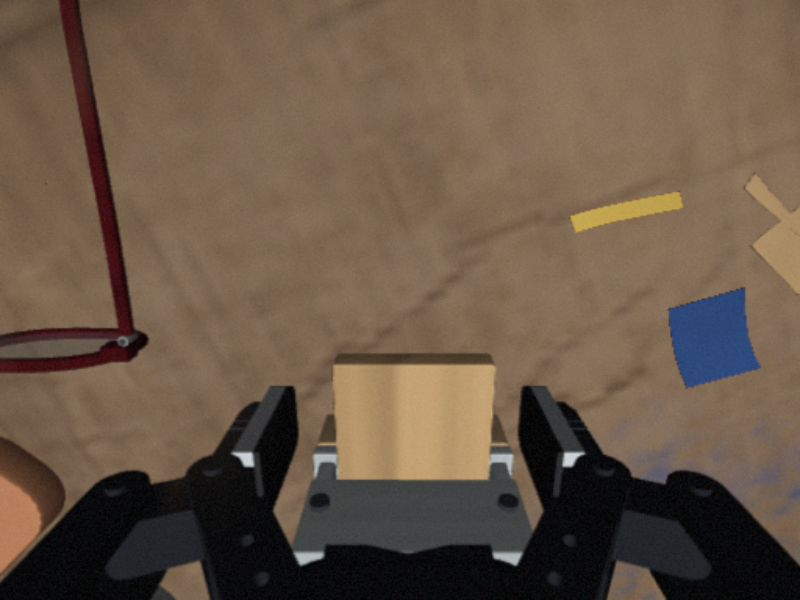

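The blank spans x 333–494 between the pads (296–520). It sits about 1.5 mm to the right of centre, with the end edge at y≈360 and the gate below it. I'll centre and close.

```bash
python3 -m handwheel '[{"dr":[0,0,0],"offset":[0.5,1.5,0],"gripper":72},{"dr":[0,0,0],"offset":[0.5,1.5,0],"gripper":60},{"dr":[0,0,0],"offset":[0.5,1.5,0],"gripper":45},{"dr":[0,0,0],"offset":[0.5,1.5,0],"gripper":45},{"dr":[0,0,0],"offset":[0.5,1.5,0],"gripper":45},{"dr":[0,0,0],"offset":[0.5,1.5,0],"gripper":45},{"dr":[0,0,0],"offset":[0.5,1.5,0],"gripper":45},{"dr":[0,0,0],"offset":[0.5,1.5,0],"gripper":45},{"dr":[0,0,0],"offset":[0.5,1.5,0],"gripper":45},{"dr":[0,0,0],"offset":[0.5,1.5,0],"gripper":45}]' 60 && python3 - <<'E'
from h import *
im,d=eyes.camera('wrist');cv2.imwrite('pics/w3.png',cv2.resize(im[150:,:,::-1],(800,366)))
E
```

```text
time_s: 4.77
ee_pos: [446.0, -353.2, 27.0]
tool_rot: [0.584, 3.085, -0.001]
contact_force: [-1.0, 2.1, 7.4]
finger_gap: 48.2
```

View pics/w3.png

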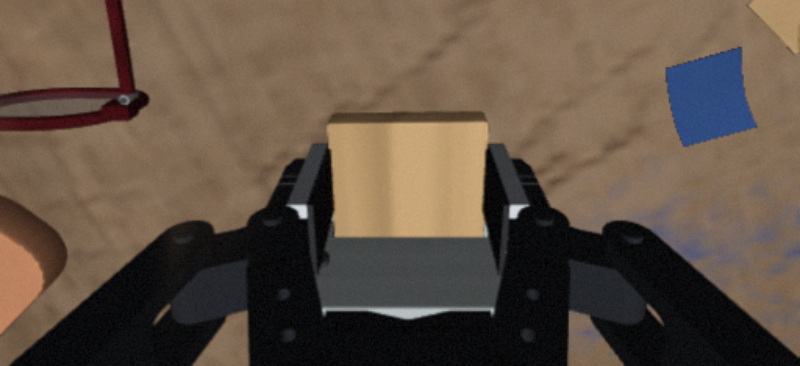

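The pads hold the blank's sides at a gap of 48.2 mm. The end edge is at y≈118 in the crop and the gate behind it is clear. I'm drawing it straight out along (-0.931, 0.365).

```bash
python3 -m handwheel '[{"dr":[0,0,0],"offset":[0,0,1],"gripper":45},{"dr":[0,0,0],"offset":[-4.7,1.8,1],"gripper":45},{"dr":[0,0,0],"offset":[-11.2,4.4,1],"gripper":45},{"dr":[0,0,0],"offset":[-18.6,7.3,1],"gripper":45},{"dr":[0,0,0],"offset":[-26.1,10.2,1],"gripper":45},{"dr":[0,0,0],"offset":[-33.5,13.1,1],"gripper":45},{"dr":[0,0,0],"offset":[-37.2,14.6,1],"gripper":45},{"dr":[0,0,0],"offset":[-37.2,14.6,1],"gripper":45},{"dr":[0,0,0],"offset":[-37.2,14.6,1],"gripper":45},{"dr":[0,0,0],"offset":[-37.2,14.6,1],"gripper":45}]' && python3 - <<'E'
from h import *
im,d=eyes.camera('wrist');cv2.imwrite('pics/w4.png',cv2.resize(im[100:,:,::-1],(800,444)))
E
```

```text
time_s: 5.65
ee_pos: [406.5, -337.7, 26.0]
tool_rot: [-0.585, -3.084, -0.0]
contact_force: [-2.5, -0.4, 4.9]
finger_gap: 48.0
```

View pics/w4.png

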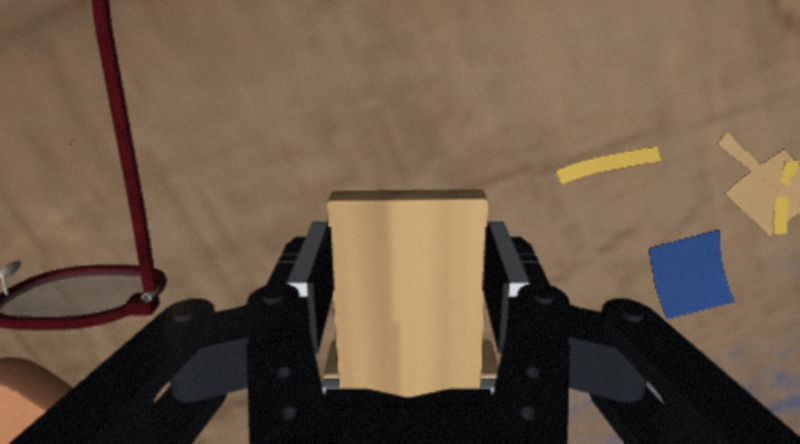

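The blank has come out with the gripper: its end is still in the same place relative to the pads, so there's no slip. I'll draw it another 75 mm.

```bash
python3 -m handwheel '[{"dr":[0,0,0],"offset":[-7.4,2.9,0.5],"gripper":45},{"dr":[0,0,0],"offset":[-14.9,5.8,0.5],"gripper":45},{"dr":[0,0,0],"offset":[-22.3,8.8,0.5],"gripper":45},{"dr":[0,0,0],"offset":[-29.8,11.7,0.5],"gripper":45},{"dr":[0,0,0],"offset":[-37.2,14.6,0.5],"gripper":45},{"dr":[0,0,0],"offset":[-44.7,17.5,0.5],"gripper":45},{"dr":[0,0,0],"offset":[-52.1,20.4,0.5],"gripper":45},{"dr":[0,0,0],"offset":[-59.6,23.4,0.5],"gripper":45},{"dr":[0,0,0],"offset":[-67,26.3,0.5],"gripper":45},{"dr":[0,0,0],"offset":[-71,27.8,0.5],"gripper":45}]' && python3 -m handwheel '[{"dr":[0,0,0],"offset":[-1,0.4,10],"gripper":45},{"dr":[0,0,0],"offset":[-1,0.4,25],"gripper":45},{"dr":[0,0,0],"offset":[-1,0.4,45],"gripper":45},{"dr":[0,0,0],"offset":[-1,0.4,65],"gripper":45},{"dr":[0,0,0],"offset":[-1,0.4,80],"gripper":45},{"dr":[0,0,0],"offset":[-1,0.4,90],"gripper":45},{"dr":[0,0,0],"offset":[-1,0.4,95],"gripper":45},{"dr":[0,0,0],"offset":[-1,0.4,95],"gripper":45},{"dr":[0,0,0],"offset":[-1,0.4,95],"gripper":45},{"dr":[0,0,0],"offset":[-1,0.4,95],"gripper":45}]' && python3 - <<'E'
from h import *
im,d=eyes.camera('wrist');s,_=eyes.camera('scene')
a=cv2.resize(im[:,:,::-1],(400,300));b=cv2.resize(s[120:270,120:320,::-1],(400,300));cv2.imwrite('pics/w5.png',np.hstack([a,b]))
E
```

```text
time_s: 6.53
ee_pos: [335.2, -309.4, 26.5]
tool_rot: [-0.585, -3.085, -0.001]
contact_force: [-0.7, -1.2, -1.0]
finger_gap: 48.1
time_s: 7.37
ee_pos: [335.3, -309.5, 120.9]
tool_rot: [-0.584, -3.085, -0.001]
contact_force: [-0.2, 0.1, -0.4]
finger_gap: 48.3
```

View pics/w5.png

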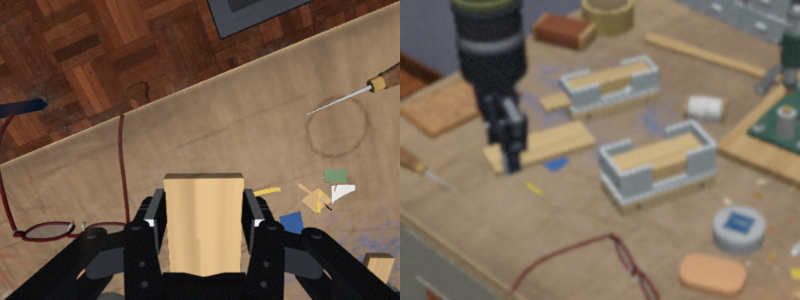

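The left half (wrist view) shows the blank held level, its end at (165–243,177). The right half (scene view) shows it hanging clear, with the rest of the wide stack still in its magazine. Now to a point above the board.

```bash
python3 -m handwheel '[{"dr":[0,0,2],"offset":[8,20,0],"gripper":45},{"dr":[0,0,4],"offset":[20,55,0],"gripper":45},{"dr":[0,0,7],"offset":[32,93,0],"gripper":45},{"dr":[0,0,10],"offset":[45,131,0],"gripper":45},{"dr":[0,0,12],"offset":[58,169,0],"gripper":45},{"dr":[0,0,14],"offset":[71,207,0],"gripper":45},{"dr":[0,0,16],"offset":[83,243,0],"gripper":45},{"dr":[0,0,16.9],"offset":[93,272,0],"gripper":45},{"dr":[0,0,16.9],"offset":[99,288,0],"gripper":45},{"dr":[0,0,16.9],"offset":[99.7,292,0],"gripper":45}]' && python3 -m handwheel '[{"dr":[0,0,0],"offset":[0,0,-15],"gripper":45},{"dr":[0,0,0],"offset":[0,0,-35],"gripper":45},{"dr":[0,0,0],"offset":[0,0,-55],"gripper":45},{"dr":[0,0,0],"offset":[0,0,-70],"gripper":45},{"dr":[0,0,0],"offset":[0,0,-75],"gripper":45},{"dr":[0,0,0],"offset":[0,0,-75],"gripper":45},{"dr":[0,0,0],"offset":[0,0,-75],"gripper":45},{"dr":[0,0,0],"offset":[0,0,-75],"gripper":45},{"dr":[0,0,0],"offset":[0,0,-75],"gripper":45},{"dr":[0,0,0],"offset":[0,0,-75],"gripper":45}]' && python3 - <<'E'
from h import *
import pickle
o=sensors.get_obs();c=eyes.get_calibration('wrist');im,d=eyes.camera('wrist');s,_=eyes.camera('top')
pickle.dump((o,c),open('w6.pkl','wb'))
a=cv2.resize(im[:,:,::-1],(512,384));b=cv2.resize(s[150:250,110:185,::-1],(288,384),interpolation=cv2.INTER_CUBIC);cv2.imwrite('pics/w6.png',np.hstack([a,b]))
E
```

```text
time_s: 8.3
ee_pos: [436.2, -15.4, 121.3]
tool_rot: [-0.119, -3.139, -0.001]
contact_force: [-0.3, 0.1, -0.6]
finger_gap: 48.1
time_s: 9.13
ee_pos: [436.4, -18.1, 47.6]
tool_rot: [0.125, 3.137, -0.0]
contact_force: [-0.1, -0.5, -0.8]
finger_gap: 48.3
```

View pics/w6.png

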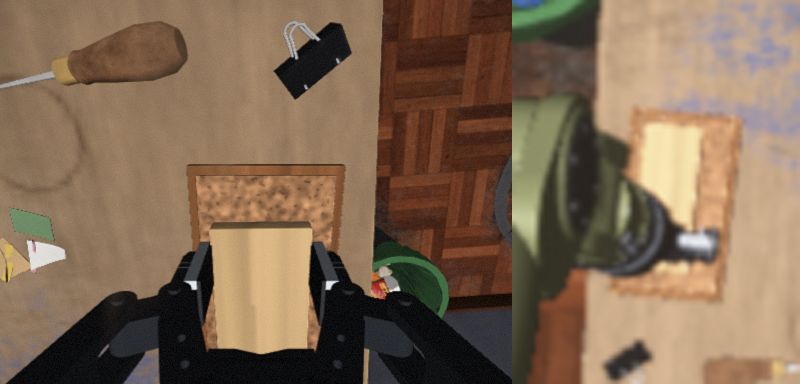

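```bash
python3 - <<'E'
from h import *;import pickle
o,c=pickle.load(open('w6.pkl','rb'))
print('cam',ray('wrist',[(0,0)],c)[0].round())
p=at_z('wrist',[(210,228),(311,226)],59,c);print('blank',p.round(1),np.linalg.norm(p[0]-p[1]))
for n,z,q in(('boardlow0',0,[(188,166),(344,165)]),('boardtop',8,[(190,177),(342,176)]),('boardtop166',8,[(188,166),(344,165)])):
    b=at_z('wrist',q,z,c);d=b[1]-b[0];print(n,b.round(1),b.mean(0).round(1),np.linalg.norm(d),np.degrees(np.arctan2(d[1],d[0]))-90)
ang=np.radians(-4.5);u=np.array([np.cos(ang),np.sin(ang)])
print('blank centre',p.mean(0)[:2]+65*u)
for z,q in((8,[(190,177),(342,176)]),(8,[(188,166),(344,165)])): print('board centre',at_z('wrist',q,z,c).mean(0)[:2]+85*u)
E
```

```text
cam [355. -13. 191.]
blank [[413.7 -42.   59. ]
 [416.5   6.   59. ]] 48.0362176614498
boardlow0 [[395.4 -63.3   0. ]
 [402.8  36.8   0. ]] [399.1 -13.3   0. ] 100.42433291165537 -4.200180672241032
boardtop [[400.8 -61.1   8. ]
 [407.7  33.5   8. ]] [404.3 -13.8   8. ] 94.84833238090233 -4.184215254479085
boardtop166 [[393.7 -61.2   8. ]
 [400.8  34.7   8. ]] [397.3 -13.3   8. ] 96.20761277376198 -4.200180672241032
blank centre [479.93191973 -23.09472116]
board centre [489.00093278 -20.44410514]
board centre [482.00966561 -19.92125262]
```

Blank centre is at about (480,-23) and board centre at about (482,-20.5). I'll correct by (+2,+2.3) and lower to just above contact.

```bash
python3 -m handwheel '[{"dr":[0,0,0],"offset":[2,2.3,-10],"gripper":45},{"dr":[0,0,0],"offset":[2,2.3,-20],"gripper":45},{"dr":[0,0,0],"offset":[2,2.3,-28],"gripper":45},{"dr":[0,0,0],"offset":[2,2.3,-33],"gripper":45},{"dr":[0,0,0],"offset":[2,2.3,-36],"gripper":45},{"dr":[0,0,0],"offset":[2,2.3,-37],"gripper":45},{"dr":[0,0,0],"offset":[2,2.3,-38],"gripper":45},{"dr":[0,0,0],"offset":[2,2.3,-38.5],"gripper":45},{"dr":[0,0,0],"offset":[2,2.3,-39],"gripper":45},{"dr":[0,0,0],"offset":[2,2.3,-39],"gripper":45}]'
```

```text
time_s: 10.07
ee_pos: [437.8, -15.7, 8.0]
tool_rot: [0.125, 3.139, 0.0]
contact_force: [-1.0, 1.1, -0.7]
finger_gap: 47.8
```

```bash
python3 -m handwheel '[{"dr":[0,0,0],"offset":[0,0,-0.3],"gripper":45},{"dr":[0,0,0],"offset":[0,0,-0.6],"gripper":45},{"dr":[0,0,0],"offset":[0,0,-0.9],"gripper":45},{"dr":[0,0,0],"offset":[0,0,-1.2],"gripper":45},{"dr":[0,0,0],"offset":[0,0,-1.4],"gripper":45},{"dr":[0,0,0],"offset":[0,0,-1.5],"gripper":45},{"dr":[0,0,0],"offset":[0,0,-1.5],"gripper":45},{"dr":[0,0,0],"offset":[0,0,-1.5],"gripper":45},{"dr":[0,0,0],"offset":[0,0,-1.5],"gripper":45},{"dr":[0,0,0],"offset":[0,0,-1.5],"gripper":45}]'
```

```text
time_s: 10.9
ee_pos: [437.8, -15.7, 7.1]
tool_rot: [0.125, 3.139, -0.0]
contact_force: [-3.3, 0.4, 10.1]
finger_gap: 48.3
```

The force reads 10 N, so the blank is down. I'll ease off, open and retreat upward.

```bash
python3 -m handwheel '[{"dr":[0,0,0],"offset":[0,0,0.7],"gripper":45},{"dr":[0,0,0],"offset":[0,0,0.7],"gripper":50},{"dr":[0,0,0],"offset":[0,0,0.7],"gripper":53},{"dr":[0,0,0],"offset":[0,0,0.7],"gripper":57},{"dr":[0,0,0],"offset":[0,0,0.7],"gripper":62},{"dr":[0,0,0],"offset":[0,0,0.7],"gripper":68},{"dr":[0,0,0],"offset":[0,0,0.7],"gripper":72},{"dr":[0,0,0],"offset":[0,0,0.7],"gripper":72},{"dr":[0,0,0],"offset":[0,0,5],"gripper":72},{"dr":[0,0,0],"offset":[0,0,12],"gripper":72}]' && python3 -m handwheel '[{"dr":[0,0,0],"offset":[0,0,15],"gripper":72},{"dr":[0,0,0],"offset":[0,0,40],"gripper":72},{"dr":[0,0,0],"offset":[0,0,75],"gripper":72},{"dr":[0,0,0],"offset":[0,0,110],"gripper":72},{"dr":[0,0,0],"offset":[0,0,145],"gripper":72},{"dr":[0,0,0],"offset":[0,0,170],"gripper":72},{"dr":[0,0,0],"offset":[0,0,185],"gripper":72},{"dr":[0,0,0],"offset":[0,0,190],"gripper":72},{"dr":[0,0,0],"offset":[0,0,190],"gripper":72},{"dr":[0,0,0],"offset":[0,0,190],"gripper":72}]' && python3 - <<'E'
from h import *
import pickle
c=eyes.get_calibration('wrist');im,d=eyes.camera('wrist');s,_=eyes.camera('scene')
pickle.dump(c,open('w7.pkl','wb'))
a=cv2.resize(im[:,:,::-1],(512,384));b=cv2.resize(s[120:240,120:210,::-1],(288,384),interpolation=cv2.INTER_CUBIC);cv2.imwrite('pics/w7.png',np.hstack([a,b]))
E
```

```text
time_s: 11.73
ee_pos: [436.8, -15.6, 18.2]
tool_rot: [-0.125, -3.138, 0.0]
contact_force: [-0.8, 0.0, 0.4]
finger_gap: 72.1
time_s: 12.57
ee_pos: [437.2, -15.7, 207.8]
tool_rot: [-0.125, -3.139, 0.0]
contact_force: [-0.5, 0.2, -0.5]
finger_gap: 72.1
```

View pics/w7.png

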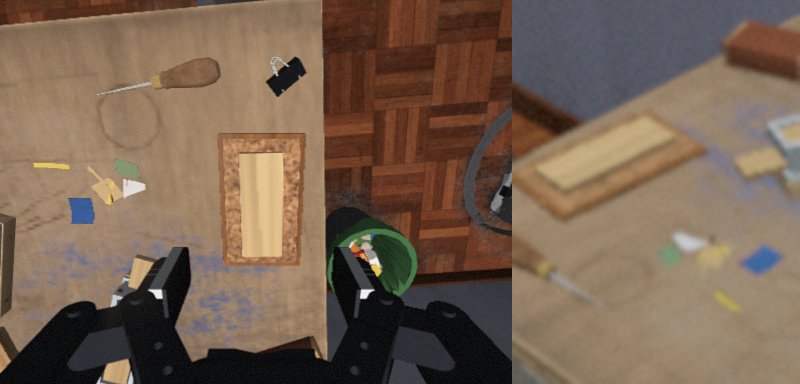

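The wrist view shows the board's corners at (219,134), (305,134), (300,265) and (221,263). The blank's are at (240,153), (284,153), (282,257) and (241,257). It lies flat and parallel to the board. I'll now check the centring numerically.

```bash
python3 - <<'E'
from h import *;import pickle
c=pickle.load(open('w7.pkl','rb'));im=cv2.imread('pics/w7.png')[:,:512]
print('cam',ray('wrist',[(0,0)],c)[0].round())
_,d=eyes.camera('wrist')
vv,uu=np.mgrid[0:384,0:512];P=at_depth('wrist',np.c_[uu.ravel(),vv.ravel()],d.ravel(),c).reshape(384,512,3)
near=(abs(P[...,0]-482)<110)&(abs(P[...,1]+20)<75)&(d>0)
for n,lo,hi in(('blank',14,24),('board',4,24)):
    m=(near&(P[...,2]>lo)&(P[...,2]<hi)).astype(np.uint8);m=cv2.morphologyEx(m,cv2.MORPH_OPEN,np.ones((5,5)))
    q=P[m>0];print(n,len(q),np.median(q[:,2]),cv2.minAreaRect(q[:,:2].astype(np.float32)))
for n,z,q in(('board',8,[(219,136),(305,136),(300,264),(221,262)]),('blank',18,[(240,153),(284,153),(282,257),(241,257)])):
    b=at_z('wrist',q,z,c);print(n,b.round(1).tolist(),b.mean(0).round(1))
big=cv2.resize(im[120:280,200:320],None,fx=3.75,fy=3.75,interpolation=cv2.INTER_CUBIC);cv2.imwrite('pics/w8.png',big)
E
```

```text
cam [356. -10. 351.]
blank 4364 19.425468795706365 ((482.9969787597656, -20.680063247680664), (50.04191589355469, 129.60430908203125), 86.2559585571289)
board 10907 9.96891656782202 ((482.9522705078125, -20.77538299560547), (100.11905670166016, 169.82034301757812), 85.44270324707031)
board [[396.6, -61.1, 8.0], [404.3, 35.1, 8.0], [567.6, 23.1, 8.0], [556.6, -78.4, 8.0]] [481.3 -20.3   8. ]
blank [[415.8, -38.7, 18.0], [419.7, 9.9, 18.0], [549.7, 0.2, 18.0], [545.7, -50.7, 18.0]] [482.7 -19.8  18. ]
```

View pics/w8.png

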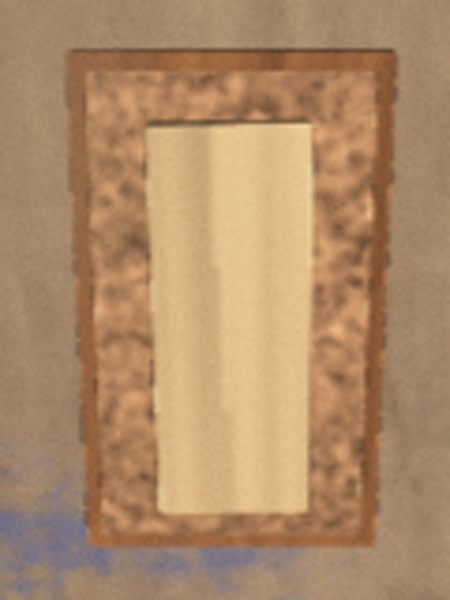

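Depth fits put the blank's centre within 0.2 mm of the board's, with yaw within about 1°. The close view shows the blank flat on the cork. I'm handing in.

```bash
python3 -c "
from workcell import finish_job,sensors
print(sensors.get_obs()['time_s'],sensors.get_obs()['contact_force']);print(finish_job())"
```

```text
12.7167 [0.12325092 0.1246272  0.7687578 ]
the job is handed in; nothing more can be done
None
```

I drew the bottom wide blank straight out through its slot, laid it flat in the middle of the cork-topped board, lengthwise along it, and let go. I handed the job in at 12.7 s of the 42 s allowed, with the arm about 190 mm above the board and touching nothing.

**Last checks:**
- **Centring:** a depth fit puts the blank's centre at (483.0, -20.7) and the board's at (483.0, -20.8). The yaw difference is about 0.8°. A coarser hand-picked corner estimate disagreed by about 1.5 mm, which is within calibration error.
- **Lying flat:** the close view shows the blank flat on the cork. Its top reads 19.4 mm, where 18 mm was expected; the calibration is only good to about 2 mm.
- **Rest of the stack:** a scene picture taken just after the draw shows the remaining wide blanks still in their magazine. I did not check it again after placing; the later moves stayed well clear of it.
- **Forces:** the highest reading I saw was about 10 N, when setting the blank down; I read the force only at the end of each move.

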